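# Clear the counter scale and stack the screw order on it

## Task

Holding the scraper block, sweep the leftover nuts across the weighing pan and off its open edge into the amber bin, without touching a nut with the gripper, and then stand the scraper back on the middle of its rubber mat, lying lengthwise as the mat does. Next press the green zero key while the pan is empty, and after that stack all the screw cartons flat in one square pile on the middle of the pan, edges lined up all round to within a centimetre, ready for weighing. A carton may get knocked aside on the way: put it right, and leave the other things on the counter where they are.

Things in the scene. Friction and masses are not known exactly. Their poses are not given: they have to be found in the camera images.
- pan (a point): Centre of the floor of the counter scale's bright steel weighing pan, 65 mm above the counter; the scale is fixed. Axes: x away from the key deck, y towards the pan's open edge, z up. The flat floor reaches from -91 to +91 mm along x and from -106 to +110 mm along y. Low upright rims, up to 10 mm above the floor, stand along both x sides and along the -y end; the +y edge is open, with the amber bin under it.
- zero (a joint): The scale's round green zero key (26 mm across) on the white key deck at the pan's -x side: travel in m, 0 released, 0.006 fully pressed; a spring pushes it back up; it needs about 4 N; over 0.004 counts as pressed.
- zero_top (a point): Centre of the top of the green zero key, released; it is pressed straight down. It is 62 mm above the counter, 3 mm lower than the pan's floor and 13 mm lower than its rims; the pan's front rim begins 33 mm from it (along the pan's x).
- bin_in (a point): Centre of the inner floor (4 mm above the counter) of the fixed amber picking bin, 195 mm along its x by 100 mm along its y, walls 4 mm. Its axes run with the pan's; its low front wall (50 mm above the counter) is tucked just under the pan's open edge, its end walls are 58 mm high and its back wall, on +y, 88 mm.
- mat_top (a point): Centre of the top of the black rubber tool mat, 175 mm (x) by 70 mm (y), 4 mm thick, fixed on the counter; the scraper's home. It and the cartons share the six places around the scale in any arrangement.
- scraper_grip (a point): Scraper block, 180 g: a black and blue foot 155 mm (its x) by 28 mm (y) by 16 mm high, on top of it an upright wooden grip 110 mm (x) by 22 mm (y), up to 68 mm above the underside. The point lies in the middle of the grip, 45 mm above the underside. z up when it stands; it is held across its y (22 mm) and wipes along its y.
- nut1_center (a point): Centre of a loose hex nut of yellow-plated steel left on the pan, 30 mm across the flats (35 mm corners), 16 mm high, 64 g, lying flat. None if absent (3 to 5 are there).
- nut2_center (a point): Centre of a loose hex nut of yellow-plated steel left on the pan, 30 mm across the flats (35 mm corners), 16 mm high, 64 g, lying flat. None if absent (3 to 5 are there).
- nut3_center (a point): Centre of a loose hex nut of yellow-plated steel left on the pan, 30 mm across the flats (35 mm corners), 16 mm high, 64 g, lying flat. None if absent (3 to 5 are there).
- nut4_center (a point): Centre of a loose hex nut of yellow-plated steel left on the pan, 30 mm across the flats (35 mm corners), 16 mm high, 64 g, lying flat. None if absent (3 to 5 are there).
- nut5_center (a point): Centre of a loose hex nut of yellow-plated steel left on the pan, 30 mm across the flats (35 mm corners), 16 mm high, 64 g, lying flat. None if absent (3 to 5 are there).
- carton1_center (a point): Centre (14 mm above its underside) of a rigid full screw carton, brown board with a red band near one end: 140 mm (x, long side) by 64 mm (y) by 28 mm (z), 0.2 to 0.4 kg, lying flat. None if absent (3 or 4 cartons are there).
- carton2_center (a point): Centre (14 mm above its underside) of a rigid full screw carton, brown board with a blue band near one end: 140 mm (x, long side) by 64 mm (y) by 28 mm (z), 0.2 to 0.4 kg, lying flat. None if absent (3 or 4 cartons are there).
- carton3_center (a point): Centre (14 mm above its underside) of a rigid full screw carton, brown board with a green band near one end: 140 mm (x, long side) by 64 mm (y) by 28 mm (z), 0.2 to 0.4 kg, lying flat. None if absent (3 or 4 cartons are there).
- carton4_center (a point): Centre (14 mm above its underside) of a rigid full screw carton, brown board with an orange band near one end: 140 mm (x, long side) by 64 mm (y) by 28 mm (z), 0.2 to 0.4 kg, lying flat. None if absent (3 or 4 cartons are there).
- carton5_center (a point): Centre (14 mm above its underside) of a rigid full screw carton, brown board with a yellow band near one end: 140 mm (x, long side) by 64 mm (y) by 28 mm (z), 0.2 to 0.4 kg, lying flat. None if absent (3 or 4 cartons are there).
- spraycan: Bystander: green spray can, 52 mm across, 130 mm tall; origin at its underside.
- calculator: Bystander: black desk calculator, 150 by 100 by 14 mm; origin at its underside.
- taperoll: Bystander: grey roll of tape lying flat, 96 mm across, 45 mm high; origin at its underside.
Not all that is in view belongs to the job. Leave any turquoise look-alike of the part that bears carton4_center alone.

How it is judged:
By the outcome, as a careful person would: the job done as asked, in the order asked, and still so for the second after the job is handed in, with the robot touching nothing.
Of carton1, carton2, carton3, carton4, carton5 only 3 to 4 are there at a start; the rules pass over those that are not, and their reading is None.
Of nut1, nut2, nut3, nut4, nut5 only 3 to 5 are there at a start; the rules pass over those that are not, and their reading is None.
At some moment in a run one of carton1, carton2, carton3, carton4, carton5 may be knocked a few centimetres aside while the robot is not near it.
It also fails if it takes over 210 s, if anything falls off the work surface, if the arm or the gripper's body presses on something with over 40 N, if the wrist force passes 120 N, or if a joint passes its speed limit or range.

## Robot

A 6-joint arm with a two-finger parallel gripper is mounted at the origin on the work surface. World frame = base frame: x ahead of the robot, y to its left, z up, the work surface at z = 0. Lengths are in m, angles in rad, forces in N, time in s.
With the tool pointing down it reaches from about 0.225 to 0.875 m from the base axis. Payload 3.4 kg.
Tool frame: the origin (TCP) lies on the centre line of the jaws, within the pads' length; the fingertips stand 11 mm ahead of it and the grasp point (between the pads) lies 8 mm behind it; z points along the fingers, y is the line along which they close (so a half turn about z gives the same grasp; the last joint's range is limited). The gripper opens to 85 mm and grips with 20 to 120 N. Pads are 22 mm wide; open, the fingers measure 114 mm over their backs; the gripper's body (76 mm by 85 mm) begins 54 mm behind the grasp point. The pads swing forward as they close: fully open they stand 13 mm farther back than shut.
Start: joints at [-1.27, 0.276, 1.505, -0, 1.361, -0.121], TCP at [0.235, -0.525, 0.242] pointing down, gripper open.
Joint ranges: [-2.89, 2.89], [-0.75, 2.08], [0.22, 2.7], [-1.18, 4.32], [0.11, 2.71], [-2.7, 2.7]. Speed limits (rad/s): [2.57, 2.57, 3.14, 3.14, 3.14, 3.14].

## Interface

Orientations are given as a unit quaternion [w, x, y, z].
In Python, from rig import manip, eyes, job gives the robot as it stands.
- The arm moves only by the tool drive_tool, never from a script. Its argument "rows" is a list of rows, each a list of 3 entries, a list of its own where there are three numbers: the turn, a rotation vector about the world's x, y, z in rad, then the shift along the world's x, y, z in cm, then the finger opening in cm, from 0 to 8.54. A call has 1 to 8 rows; each row shifts and turns the commanded pose from where the row before left it; what a row does not reach is not made up. A row lasts 1/8 s, in which the tool goes at most 62.5 mm and 10.7 degrees, less where a joint would pass 70% of its speed; a pose out of reach is approached as far as the arm can. A call is refused whole if a number of a shift passes 6.25 or a number of a turn 0.188, either way. A call with a gripper value outside its range is refused whole. The fingers move at their own pace and stop on an object; "force" is the grip in N (left out, the last holds). Time passes only in rows, so rows that do not move let the fingers close. It gives the time, the measured TCP pose, the force, the opening and the grip force at its end, in the units of the state.
- manip.get_state(): the state, without advancing time (a new reading comes with each control period).
- eyes.get_image(name): name is "side" or "top" or "wrist"; returns the picture (384x512x3 uint8, red, green, blue); there is no depth.
- eyes.get_calibration(name): a dict with "camera_matrix" (3x3 intrinsics, pixels), "view" (4x4, takes a point from world to camera coordinates). Camera axes: x right, y up, looking along -z (the intrinsics and any distortion apply to the point x, -y, -z); pixel columns grow to the right and rows downward; lengths in m; the calibration is good to about 2 mm. A picture is of the moment at which its call begins: read the wrist's pose just before it. get_calibration takes no time and is no camera call; for the wrist camera it gives the pose at the moment of the call.
- job.sign_off(): hands the job in; it is judged then, once.
The state is a dict: "clock": time; "qpos": joint angles; "qd": joint speeds; "effort": joint torques, N m; "position": TCP position; "ee_rot": TCP orientation; "contact_force": force on the tool from outside, world axes, zero at the start; "moment": the same for the moment, N m; "width": finger opening in m; "gripper_force": force on a finger pad.
Only numpy, scipy, OpenCV 4.12 (cv2) and the standard library are available. Lean on these libraries where they do the work, as an engineer would, in place of code of your own. Each camera call takes 0.05 s, during which the arm holds its last target. There are 200 camera calls.

## Working session

There is one attempt and no reset: what is moved stays moved. The work goes in short steps, Python scripts to look and compute and a tool call to move; the robot and the scene stay as the last step left them, time stands still between calls to the robot, and variables do not carry over. Pictures are saved under pics/ and viewed, at most 14 in all, crops included, and the job is handed in when it is done.

Besides the shell and the picture viewer there is one more tool, called after "Request:" by a JSON object that holds its "op" and its "data". drive_tool: Moves the arm, as the interface text tells. Its arguments: {"type":"object","properties":{"rows":{"type":"array"},"force":{"type":"number"}},"required":["rows"]}

```bash
mkdir -p pics; ls
cat > h.py <<'E'
import numpy as np,cv2
from rig import manip,eyes,job
def snap(n,f):
    im=eyes.get_image(n); cv2.imwrite('pics/'+f,im[:,:,::-1]); return im
def ray(c,uv):
    K=np.array(c['camera_matrix']);V=np.array(c['view'])
    d=np.linalg.inv(K)@np.array([uv[0],uv[1],1.0]); d=np.array([d[0],-d[1],-d[2]])
    R=V[:3,:3];o=-R.T@V[:3,3]; return o,R.T@d
def onz(c,uv,z):
    o,d=ray(c,uv); return o+d*(z-o[2])/d[2]
def proj(c,p):
    K=np.array(c['camera_matrix']);V=np.array(c['view']);q=V[:3,:3]@np.array(p)+V[:3,3]
    r=K@np.array([q[0],-q[1],-q[2]]);return r[:2]/r[2]
E
python3 - <<'E'
from h import *
np.set_printoptions(precision=3,suppress=True)
a=snap('top','top0.png');b=snap('side','side0.png')
for n in('top','side'):
    c=eyes.get_calibration(n);print(c)
s=manip.get_state();print(s)
cv2.imwrite('pics/t0.png',cv2.resize(a[:,:,::-1],(800,600),interpolation=cv2.INTER_CUBIC))
cv2.imwrite('pics/s0.png',cv2.resize(b[:,:,::-1],(800,600),interpolation=cv2.INTER_CUBIC))
E
```

```text
pics
{'camera_matrix': array([[372.832,   0.   , 253.804],
       [  0.   , 372.832, 186.672],
       [  0.   ,   0.   ,   1.   ]]), 'view': array([[ 0.003, -1.   ,  0.019,  0.072],
       [ 0.998,  0.004,  0.067, -0.576],
       [-0.067,  0.019,  0.998, -1.083],
       [ 0.   ,  0.   ,  0.   ,  1.   ]])}
{'camera_matrix': array([[455.802,   0.   , 261.978],
       [  0.   , 455.802, 196.036],
       [  0.   ,   0.   ,   1.   ]]), 'view': array([[-0.944, -0.331,  0.016,  0.579],
       [ 0.198, -0.524,  0.828, -0.158],
       [-0.265,  0.785,  0.56 , -1.435],
       [ 0.   ,  0.   ,  0.   ,  1.   ]])}
{'clock': 0.1, 'qpos': array([-1.27 ,  0.277,  1.506, -0.   ,  1.361, -0.121]), 'qd': array([ 0.001, -0.001, -0.003,  0.   ,  0.   , -0.001]), 'effort': array([  0.001, -41.77 , -24.641,  -0.   ,   0.006,   0.   ]), 'position': array([ 0.235, -0.524,  0.242]), 'ee_rot': array([-0.001,  0.978,  0.209, -0.   ]), 'contact_force': array([ 0.359, -0.426, -0.07 ]), 'moment': array([-0.011, -0.011,  0.026]), 'gripper_force': 0.0, 'width': 0.08530341469419137}
```

View pics/t0.png

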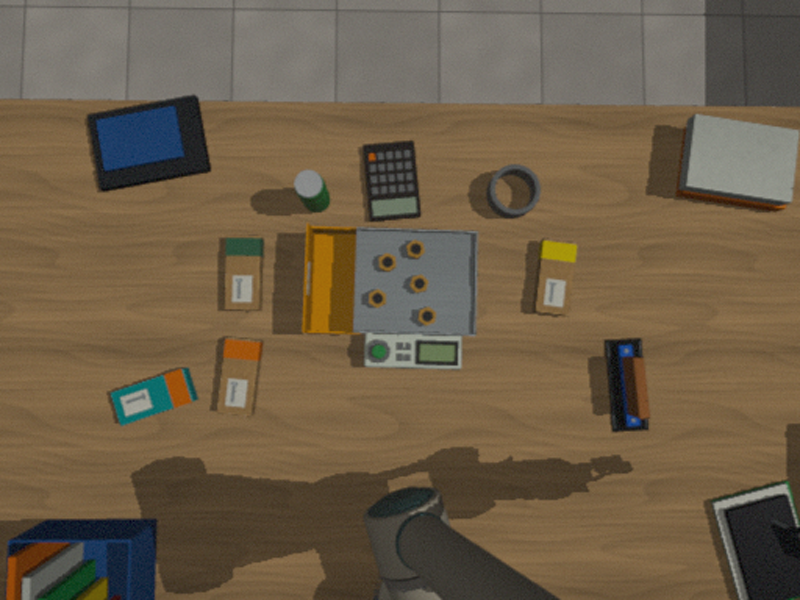

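View pics/s0.png

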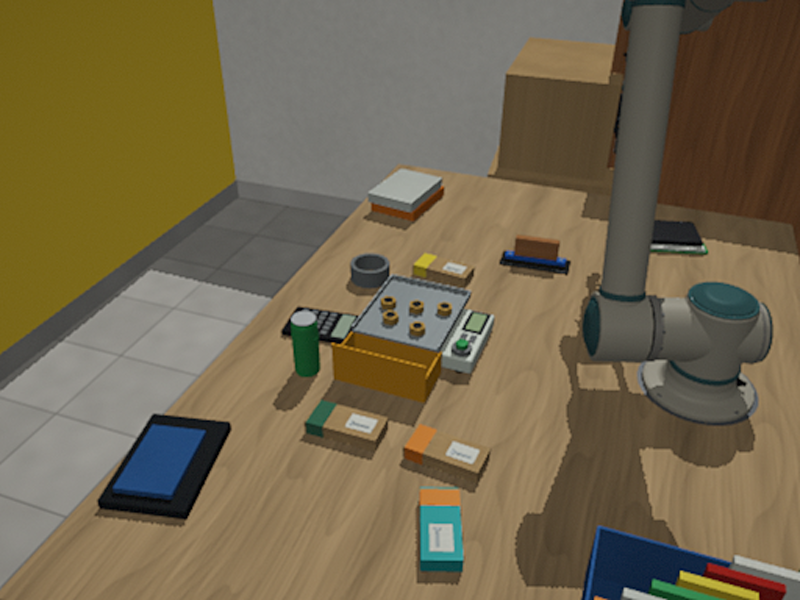

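The top view (800x600 scale) shows the pan at about (415,282) with five nuts, and the bin on its left. The cartons are green (243,275), orange (238,377) and yellow (556,277), and the scraper is on its mat at (628,385). Two things could be the orange-band carton:
- **(238,377):** brown board, which fits carton4.
- **(153,396):** turquoise, so it is the look-alike and I leave it alone.

```bash
cat > m0.py <<'E'
from h import *
np.set_printoptions(precision=4,suppress=True)
a=cv2.imread('pics/top0.png');c=eyes.get_calibration('top')
k=512/800
for n,p,z in [('pan',(415,282),.065),('green',(243,275),.028),('orange',(238,377),.028),('yellow',(556,277),.028),('scr',(628,385),.016),('zero',(378,351),.062),('taperoll',(514,190),.045)]:
    print(n,onz(c,np.array(p)*k,z))
hsv=cv2.cvtColor(a,cv2.COLOR_BGR2HSV)
def blobs(m,z,n,amin=15,box=None):
    m=m.astype(np.uint8)*255
    if box: 
        q=np.zeros_like(m);x0,y0,x1,y1=[int(v*k) for v in box];q[y0:y1,x0:x1]=m[y0:y1,x0:x1];m=q
    for ct in cv2.findContours(m,cv2.RETR_EXTERNAL,cv2.CHAIN_APPROX_NONE)[0]:
        if cv2.contourArea(ct)<amin: continue
        w=np.array([onz(c,p[0],z)[:2] for p in ct],np.float32)*1000
        r=cv2.minAreaRect(w);print(n,cv2.contourArea(ct),np.round(ct.mean(0)[0]/k),np.round(r[0],1),np.round(r[1],1),round(r[2],1))
H,S,Vv=hsv[...,0],hsv[...,1],hsv[...,2]
blobs((H>90)&(H<125)&(S>25)&(Vv>90),.065,'panfloor',200,(340,210,490,345))
blobs((Vv<60),.004,'mat',100,(590,320,670,450))
blobs((H>100)&(H<130)&(S>150)&(Vv>90),.016,'blue',4,(590,320,670,450))
blobs((H>8)&(H<28)&(S>90),.081,'nut',15,(357,232,470,332))
blobs((H>8)&(H<28)&(S>210),.05,'bin',15,(290,215,360,345))
for nm,b in dict(g=(215,225,275,320),o=(205,325,275,425),y=(525,230,590,325)).items():
    blobs((S<60)&(Vv>130),.028,'label '+nm,10,b)
blobs((H>45)&(H<85)&(S>80),.062,'zero',10,(360,335,400,370))
blobs((H>45)&(H<95)&(S>80),.028,'gband',10,(215,225,275,320))
blobs((H>5)&(H<14)&(S>190),.028,'oband',10,(205,325,275,425))
blobs((H>24)&(H<33)&(S>190),.028,'yband',10,(525,230,590,325))
E
python3 m0.py
```

```text
pan [0.5904 0.041  0.065 ]
green [0.6052 0.3608 0.028 ]
orange [0.416  0.3661 0.028 ]
yellow [ 0.6042 -0.2273  0.028 ]
scr [ 0.4011 -0.3644  0.016 ]
zero [0.4656 0.1075 0.062 ]
taperoll [ 0.766  -0.1456  0.045 ]
mat 930.0 [625. 390.] [ 401.3 -364.2] [172.7  70.8] 3.5
blue 27.0 [632. 421.] [ 336.4 -372. ] [23.7 20.3] 88.6
blue 46.5 [625. 350.] [ 466.9 -360.3] [17.7 24.3] 0.1
nut 82.5 [426. 316.] [529.1  21.2] [27.8 27.9] 0.0
nut 87.5 [377. 298.] [560.8 110.3] [30.7 27.8] 0.2
nut 84.5 [418. 283.] [587.6  36.5] [28.  30.8] 0.2
nut 84.0 [387. 262.] [625.3  93.9] [30.9 28. ] 0.2
nut 88.5 [415. 249.] [648.5  41.9] [31.5 30. ] 14.1
bin 1751.5 [327. 280.] [596.8 200.2] [ 88.6 196.6] 88.2
label g 181.5 [241. 288.] [581.8 363.1] [46.8 37.4] 0.2
label o 194.5 [236. 392.] [388.5 369.7] [36.6 49.8] 83.0
label y 186.5 [554. 292.] [ 575.8 -223.3] [37.3 49.8] 82.1
zero 49.0 [378. 351.] [466.  107.3] [21.9 21.8] 45.3
gband 190.5 [243. 246.] [658.2 360.5] [29.5 64.5] 0.3
yband 219.5 [557. 251.] [ 654.5 -230.3] [69.2 33. ] 82.2
```

Request:
{"op": "drive_tool", "data": {"rows": [[[0,0,-0.08],[3.3,3.2,0],8.5],[[0,0,-0.08],[3.3,3.2,0],8.5],[[0,0,-0.08],[3.3,3.2,0],8.5],[[0,0,-0.08],[3.3,3.2,0],8.5],[[0,0,-0.02],[3.3,3.2,0],8.5],[[0,0,0],[0,0,0],8.5],[[0,0,0],[0,0,0],8.5]]}}

```text
clock: 0.98
position: [0.4001, -0.3647, 0.242]
ee_rot: [0.0, 0.999, 0.041, -0.001]
contact_force: [-0.1, -0.4, -0.9]
width: 0.0851
gripper_force: 0.0
```

Run:
```python
from h import *
np.set_printoptions(precision=4,suppress=True)
s=manip.get_state();print(s['position'],s['ee_rot'])
c=eyes.get_calibration('wrist');print(c)
b=snap('wrist','w1.png')
for p in [(.401,-.364,.004),(.401,-.364,.068)]: print(proj(c,p))
```

```text
[ 0.4001 -0.3647  0.242 ] [ 0.0001  0.9991  0.0413 -0.0005]
{'camera_matrix': array([[341.3023,   0.    , 255.3973],
       [  0.    , 341.3023, 196.1017],
       [  0.    ,   0.    ,   1.    ]]), 'view': array([[ 0.0831, -0.9965,  0.0008, -0.3978],
       [ 0.9505,  0.079 , -0.3006, -0.3129],
       [ 0.2995,  0.0258,  0.9537, -0.4913],
       [ 0.    ,  0.    ,  0.    ,  1.    ]])}
[253.774  161.3916]
[253.5185 175.4819]
```

View pics/w1.png

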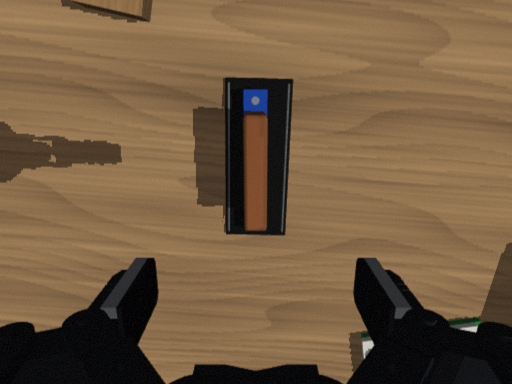

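The wrist view shows the wooden grip at about (256,170), running from rows 113 to 230, on the mat, whose corners span (225,80) to (290,233).

```bash
cat >> h.py <<'E'
def rect(c,m,z,amin=30):
    out=[]
    for ct in cv2.findContours(m.astype(np.uint8)*255,cv2.RETR_EXTERNAL,cv2.CHAIN_APPROX_NONE)[0]:
        if cv2.contourArea(ct)<amin: continue
        w=np.array([onz(c,p[0],z)[:2] for p in ct],np.float32)*1000
        r=cv2.minAreaRect(w);e,A=r[1],r[2]
        if e[0]<e[1]: A-=90
        out.append((np.round(ct.mean(0)[0]),np.round(r[0],1),np.round(sorted(e),1),round((A+90)%180-90,1)))
    return out
def roi(m,x0,y0,x1,y1):
    q=np.zeros_like(m);q[y0:y1,x0:x1]=m[y0:y1,x0:x1];return q
E
python3 - <<'E'
from h import *
c=eyes.get_calibration('wrist');b=cv2.imread('pics/w1.png');h=cv2.cvtColor(b,cv2.COLOR_BGR2HSV)
H,S,V=cv2.split(h)
print('grip',rect(c,roi((H<14)&(S>120),215,70,300,240),.068))
m=roi((V<60)|((H>100)&(S>150))|((H<14)&(S>120)),221,70,300,240)
print('mat',rect(c,cv2.morphologyEx(m.astype(np.uint8),cv2.MORPH_CLOSE,np.ones((5,5))),.004))
E
```

```text
grip [(array([255., 172.]), array([ 402.1, -365.4]), array([ 23.2, 111.8]), 5.0)]
mat [(array([256., 154.]), array([ 401. , -367.2]), array([ 71.7, 174.2]), 3.9)]
```

Request:
{"op": "drive_tool", "data": {"rows": [[[0,0,0],[0.2,-0.1,-5.5],8.5],[[0,0,0],[0,0,-5.5],6],[[0,0,0],[0,0,-5.0],6],[[0,0,0],[0,0,-3.2],6],[[0,0,0],[0,0,-1.0],6],[[0,0,0],[0,0,0],1],[[0,0,0],[0,0,0],1],[[0,0,0],[0,0,0],1]], "force": 50}}

```text
clock: 2.02
position: [0.4029, -0.3664, 0.0417]
ee_rot: [0.001, 0.999, 0.041, 0.001]
contact_force: [0.2, 0.4, 2.8]
width: 0.0213
gripper_force: 52.8
```

Request:
{"op": "drive_tool", "data": {"rows": [[[0,0,0],[0,0,0],1],[[0,0,0],[0,0,0],1],[[0,0,0],[0,0,0],1]], "force": 50}}

```text
clock: 2.4
position: [0.403, -0.3665, 0.0417]
ee_rot: [0.001, 0.999, 0.041, 0.001]
contact_force: [-1.5, -0.6, 6.2]
width: 0.0213
gripper_force: 53.4
```

Request:
{"op": "drive_tool", "data": {"rows": [[[0,0,0],[0,0,5],1],[[0,0,0],[0,0,6],1],[[0,0,0],[0.5,4,6],1],[[0,0,0],[0.5,6,4],1],[[0,0,-0.04],[0,6,3],1],[[0,0,-0.04],[0,6,0],1],[[0,0,0],[0,6,0],1],[[0,0,0],[0,6,0],1]]}}

```text
clock: 3.4
position: [0.4105, -0.0413, 0.2649]
ee_rot: [0.0, 1.0, 0.001, 0.001]
contact_force: [1.3, 0.6, -2.1]
width: 0.0215
gripper_force: 52.4
```

Run:
```python
from h import *
np.set_printoptions(precision=4,suppress=True)
s=manip.get_state();print(s['position'],s['ee_rot'],s['width'])
b=snap('wrist','w2.png')
```

```text
[ 0.4105 -0.0413  0.2649] [0.     1.     0.0007 0.0005] 0.021534175428289976
```

View pics/w2.png

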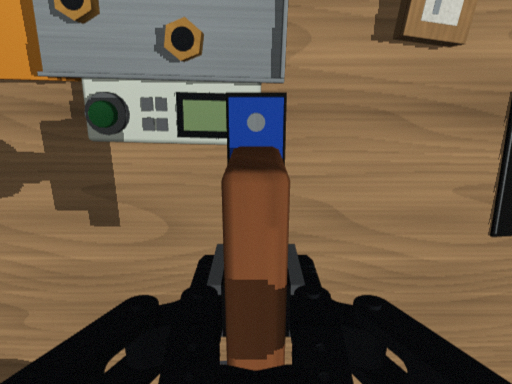

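The wrist view shows the pan's front-right corner at (284,80), the front rim running left to (40,77), the open edge at (38,70), and the green key at (106,115).

Run:
```python
from h import *
np.set_printoptions(precision=4,suppress=True)
c=eyes.get_calibration('wrist');b=cv2.imread('pics/w2.png');h=cv2.cvtColor(b,cv2.COLOR_BGR2HSV);H,S,V=cv2.split(h)
for p,z in [((284,80),.075),((284,40),.075),((284,5),.075),((40,77),.075),((160,79),.075),((275,76),.065),((275,10),.065),((42,74),.065),((33,5),.065),((183,39),.081),((74,3),.081)]: print(p,z,onz(c,p,z))
print('zero',rect(c,roi((H>45)&(H<85)&(S>120),80,90,135,140),.062))
print('lcd rows', [ (u,b[60:95,u].tolist()[::3]) for u in (200,)])
```

```text
(284, 80) 0.075 [ 0.4945 -0.0573  0.075 ]
(284, 40) 0.075 [ 0.5273 -0.0562  0.075 ]
(284, 5) 0.075 [ 0.5543 -0.0553  0.075 ]
(40, 77) 0.075 [0.4955 0.1617 0.075 ]
(160, 79) 0.075 [0.4946 0.0539 0.075 ]
(275, 76) 0.065 [ 0.4982 -0.0496  0.065 ]
(275, 10) 0.065 [ 0.5525 -0.0482  0.065 ]
(42, 74) 0.065 [0.4984 0.1655 0.065 ]
(33, 5) 0.065 [0.5552 0.1631 0.065 ]
(183, 39) 0.081 [0.5268 0.0301 0.081 ]
(74, 3) 0.081 [0.5536 0.1192 0.081 ]
zero [(array([102., 114.]), array([462.7, 115.6]), array([25.2, 26.7]), -48.5)]
lcd rows [(200, [[130, 129, 122], [127, 126, 118], [127, 127, 120], [130, 129, 122], [133, 129, 124], [112, 112, 106], [122, 120, 114], [80, 85, 81], [184, 196, 189], [184, 197, 189], [184, 197, 190], [37, 40, 37]])]
```

Request:
{"op": "drive_tool", "data": {"rows": [[[0,0,0],[2.5,3,5],1],[[0,0,0],[2.5,3,5],1],[[0,0,0],[0,0,0],1],[[0,0,0],[0,0,0],1],[[0,0,0],[0,0,0],1]]}}

```text
clock: 4.08
position: [0.4589, 0.0152, 0.3615]
ee_rot: [0.0, 1.0, 0.0, -0.002]
contact_force: [0.5, -0.8, -3.0]
width: 0.0218
gripper_force: 52.4
```

Run:
```python
from h import *
np.set_printoptions(precision=4,suppress=True)
s=manip.get_state();print(s['position'],s['ee_rot'],s['width'])
c=eyes.get_calibration('wrist')
b=snap('wrist','w3.png')[:,:,::-1].copy();h=cv2.cvtColor(b,cv2.COLOR_BGR2HSV);H,S,V=cv2.split(h)
print('zero',rect(c,(H>45)&(H<85)&(S>120),.062))
print('nuts',rect(c,(H>8)&(H<28)&(S>110)&(V>60),.081,100))
print('y',rect(c,(H>22)&(H<33)&(S>180),.028,100))
```

```text
[0.4589 0.0152 0.3615] [ 0.      1.      0.0003 -0.002 ] 0.02182184932459601
zero [(array([184., 146.]), array([465.5, 105.4]), array([24.1, 24.5]), -3.1)]
nuts [(array([396., 360.]), array([ 147.6, -198.3]), array([10.6, 55.6]), 45.9), (array([115., 359.]), array([148.9, 224.7]), array([10.6, 52.1]), -48.7), (array([250.,  87.]), array([538.6,  19.3]), array([13.2, 30.1]), -89.9), (array([173.,  66.]), array([560.3, 107.6]), array([31.8, 33. ]), -3.4), (array([237.,  40.]), array([587. ,  34.2]), array([29.5, 33.5]), 46.7), (array([186.,   9.]), array([617.2,  90.3]), array([18.4, 32.1]), -89.9), (array([257., 181.]), array([366.9,  11.7]), array([522.4, 785.2]), 89.7)]
y []
```

View pics/w3.png

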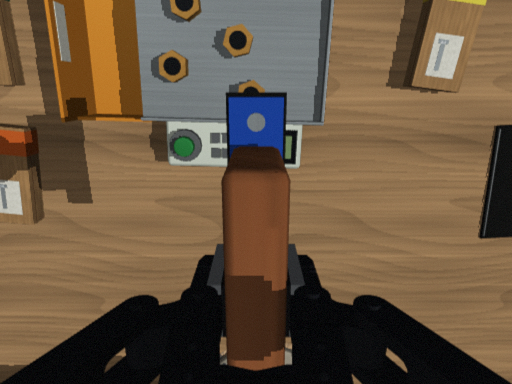

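The arm is settled and the wrist view now agrees with the top view. The pan's outer corner is at (324,123), the front rim's left end at (141,120), and the right rim goes up to (332,0).

Run:
```python
from h import *
np.set_printoptions(precision=4,suppress=True)
c=eyes.get_calibration('wrist')
for p,z in [((324,123),.075),((332,2),.075),((141,121),.075),((318,119),.065),((325,2),.065),((142,118),.065),((136,2),.065)]: print(p,z,onz(c,p,z))
c=eyes.get_calibration('top')
k=512/800
for p in [(477,233),(475,333),(357,229),(355,332)]: print(p,onz(c,np.array(p)*k,.075))
cv2.imwrite('pics/t1.png',cv2.resize(cv2.imread('pics/top0.png')[135:225,185:315],None,fx=6,fy=6,interpolation=cv2.INTER_CUBIC))
```

```text
(324, 123) 0.075 [ 0.4965 -0.0687  0.075 ]
(332, 2) 0.075 [ 0.6263 -0.0694  0.075 ]
(141, 121) 0.075 [0.4987 0.152  0.075 ]
(318, 119) 0.065 [ 0.5004 -0.0629  0.065 ]
(325, 2) 0.065 [ 0.6284 -0.0635  0.065 ]
(142, 118) 0.065 [0.5014 0.1537 0.065 ]
(136, 2) 0.065 [0.6282 0.1477 0.065 ]
(477, 233) [ 0.6791 -0.0708  0.075 ]
(475, 333) [ 0.4984 -0.066   0.075 ]
(357, 229) [0.6851 0.1463 0.075 ]
(355, 332) [0.4996 0.1485 0.075 ]
```

View pics/t1.png

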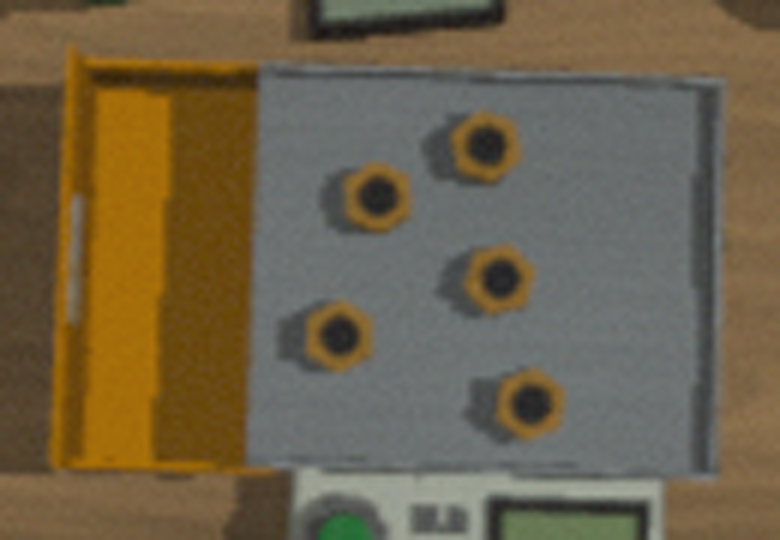

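Pan centre is about (0.591, 0.041) with yaw about -1.4°. I'll go above the start of the sweep.

Request:
{"op": "drive_tool", "data": {"rows": [[[0,0,-0.024],[3.25,-1.1,0],1],[[0,0,0],[3.25,-1.1,0],1],[[0,0,0],[3.25,-1.1,-4],1],[[0,0,0],[3.25,-1.1,-5],1],[[0,0,0],[0,0,-5],1],[[0,0,0],[0,0,-5],1],[[0,0,0],[0,0,-3],1],[[0,0,0],[0,0,0],1]]}}

```text
clock: 5.12
position: [0.5873, -0.0286, 0.1399]
ee_rot: [-0.001, 1.0, -0.012, -0.004]
contact_force: [-0.1, -0.0, -2.0]
width: 0.0215
gripper_force: 52.3
```

Request:
{"op": "drive_tool", "data": {"rows": [[[0,0,0],[0.3,0,-2],1],[[0,0,0],[0,0,-1.0],1],[[0,0,0],[0,0,-0.5],1],[[0,0,0],[0,0,0],1]]}}

```text
clock: 5.62
position: [0.5934, -0.0283, 0.1087]
ee_rot: [0.0, 1.0, -0.011, 0.0]
contact_force: [-0.7, 0.6, -2.6]
width: 0.0217
gripper_force: 52.3
```

Run:
```python
from h import *
s=manip.get_state();print(s['position'],s['contact_force'])
b=snap('side','s1.png');cv2.imwrite('pics/s1c.png',cv2.resize(b[160:270,180:340,::-1],None,fx=5,fy=5,interpolation=cv2.INTER_CUBIC))
```

```text
[ 0.59336269 -0.02827466  0.10867373] [-0.68385435  0.59596072 -2.55975599]
```

View pics/s1c.png

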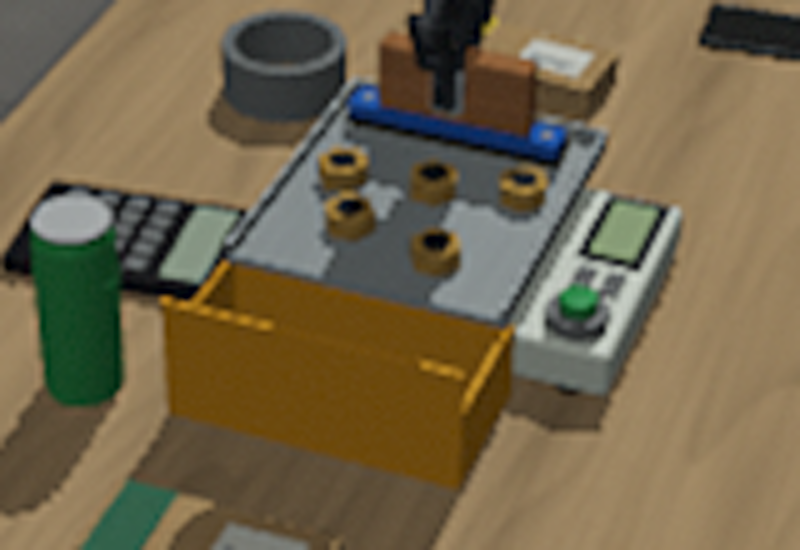

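The side view shows the scraper inside the rims behind all five nuts, hovering slightly. I'll lower it a little and sweep.

Request:
{"op": "drive_tool", "data": {"rows": [[[0,0,0],[-0.3,0,-0.3],1],[[0,0,0],[0,0,0],1],[[0,0,0],[0.05,2,0],1],[[0,0,0],[0.05,2,0],1],[[0,0,0],[0.05,2,0],1],[[0,0,0],[0.05,2,0],1],[[0,0,0],[0.05,2,0],1],[[0,0,0],[0,0,0],1]]}}

```text
clock: 6.68
position: [0.5926, 0.0742, 0.1052]
ee_rot: [-0.001, 1.0, -0.01, -0.0]
contact_force: [-0.1, -0.5, -1.9]
width: 0.0214
gripper_force: 52.4
```

Request:
{"op": "drive_tool", "data": {"rows": [[[0,0,0],[0.05,2,0],1],[[0,0,0],[0.05,2,0],1],[[0,0,0],[0.05,2,0],1],[[0,0,0],[0.05,1.5,0],1],[[0,0,0],[0,1,0],1],[[0,0,0],[0,0,0],1],[[0,0,0],[0,0,0],1]]}}

```text
clock: 7.55
position: [0.5947, 0.1566, 0.1052]
ee_rot: [0.0, 1.0, -0.011, -0.0]
contact_force: [-0.4, 0.7, -2.6]
width: 0.0216
gripper_force: 52.5
```

Run:
```python
from h import *
s=manip.get_state();print(s['position'],s['contact_force'])
b=snap('side','s2.png');cv2.imwrite('pics/s2c.png',cv2.resize(b[160:270,180:340,::-1],None,fx=5,fy=5,interpolation=cv2.INTER_CUBIC))
```

```text
[0.59473148 0.15655091 0.10517546] [-0.37216365  0.69926887 -2.63836628]
```

View pics/s2c.png

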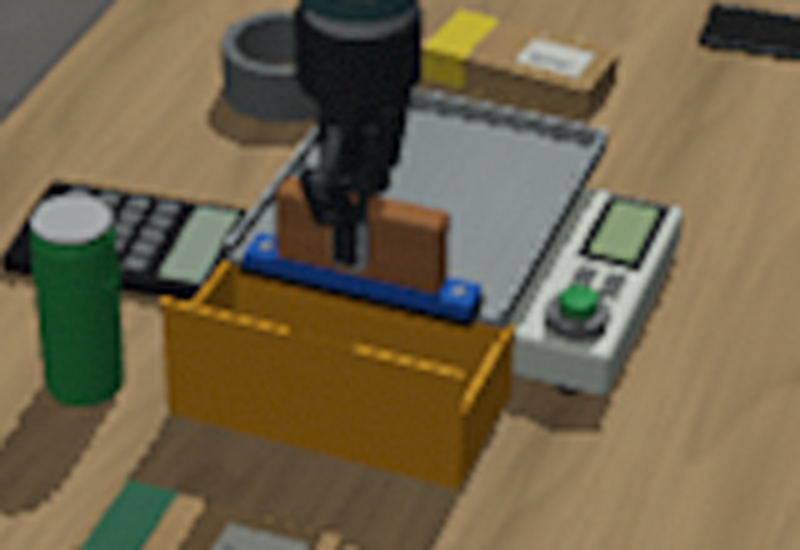

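The nuts have all gone off the pan. Next: lift and return the scraper to its mat.

Request:
{"op": "drive_tool", "data": {"rows": [[[0,0,0],[0,0,5],1],[[0,0,0],[0,0,6],1],[[0,0,0],[-1,-3,3],1],[[0,0,0.029],[-3,-5,0],1],[[0,0,0.029],[-3,-5,0],1],[[0,0,0.029],[-3,-5,0],1],[[0,0,0],[-3,-5,0],1],[[0,0,0],[-3,-5,0],1]]}}

```text
clock: 8.6
position: [0.4334, -0.125, 0.2455]
ee_rot: [0.0, 0.999, 0.032, 0.0]
contact_force: [1.0, -0.7, -2.0]
width: 0.0215
gripper_force: 52.5
```

Request:
{"op": "drive_tool", "data": {"rows": [[[0,0,0],[-1.2,-5,0],1],[[0,0,0],[-1,-5,0],1],[[0,0,0],[0,-5,0],1],[[0,0,0],[0,-5,0],1],[[0,0,0],[0,-3,0],1],[[0,0,0],[0,-1,0],1],[[0,0,0],[0,0,0],1]]}}

```text
clock: 9.48
position: [0.4124, -0.3631, 0.245]
ee_rot: [-0.001, 0.999, 0.032, -0.0]
contact_force: [-0.0, 0.9, -2.2]
width: 0.0213
gripper_force: 52.3
```

Request:
{"op": "drive_tool", "data": {"rows": [[[0,0,0],[-1,-0.3,-5],1],[[0,0,0],[0,0,-5],1],[[0,0,0],[0,0,-5],1],[[0,0,0],[0,0,-3],1],[[0,0,0],[0,0,-1],1],[[0,0,0],[0,0,0],1],[[0,0,0],[0,0,0],1]]}}

```text
clock: 10.35
position: [0.4038, -0.3668, 0.0569]
ee_rot: [0.001, 0.999, 0.033, 0.001]
contact_force: [0.2, -0.0, -1.8]
width: 0.0214
gripper_force: 52.3
```

Request:
{"op": "drive_tool", "data": {"rows": [[[0,0,0],[-0.15,0.05,-0.8],1],[[0,0,0],[0,0,-0.4],1],[[0,0,0],[0,0,-0.2],1],[[0,0,0],[0,0,-0.1],1],[[0,0,0],[0,0,0],1],[[0,0,0],[0,0,0],1]]}}

```text
clock: 11.1
position: [0.401, -0.3655, 0.0417]
ee_rot: [-0.0, 0.999, 0.032, -0.0]
contact_force: [-3.5, 2.1, 10.2]
width: 0.0212
gripper_force: 53.9
```

Request:
{"op": "drive_tool", "data": {"rows": [[[0,0,0],[0,0,0.1],2.6],[[0,0,0],[0,0,0],4],[[0,0,0],[0,0,0],5],[[0,0,0],[0,0,0],5],[[0,0,0],[0,0,3],5],[[0,0,0],[0,0,6],5],[[0,0,0],[0,0,6],5],[[0,0,0],[0,0,5],1]]}}

```text
clock: 12.1
position: [0.4015, -0.3658, 0.2437]
ee_rot: [0.001, 0.999, 0.032, 0.001]
contact_force: [1.0, 0.1, -1.0]
width: 0.0332
gripper_force: 0.0
```

Request:
{"op": "drive_tool", "data": {"rows": [[[0,0,0],[0,0,0],0],[[0,0,0],[0,0,0],0],[[0,0,0],[0,0,0],0],[[0,0,0],[0,0,0],0]]}}

```text
clock: 12.6
position: [0.4008, -0.3651, 0.2397]
ee_rot: [-0.001, 0.999, 0.032, -0.001]
contact_force: [-0.7, -0.3, -0.3]
width: 0.0
gripper_force: 0.0
```

Run:
```python
from h import *
c=eyes.get_calibration('wrist');b=snap('wrist','w4.png')[:,:,::-1].copy()
H,S,V=cv2.split(cv2.cvtColor(b,cv2.COLOR_BGR2HSV))
print('grip',rect(c,roi((H<14)&(S>120),150,50,350,280),.068,300))
m=roi((V<60)|((H>100)&(S>150))|((H<14)&(S>120)),221,70,300,240)
print('mat',rect(c,cv2.morphologyEx(m.astype(np.uint8),cv2.MORPH_CLOSE,np.ones((5,5))),.004,300))
print(manip.get_state()['position'])
a=snap('top','top1.png');cv2.imwrite('pics/t2.png',cv2.resize(a[:,:,::-1],(800,600),interpolation=cv2.INTER_CUBIC))
```

```text
grip [(array([256., 174.]), array([ 400.3, -366.5]), array([ 23.2, 112.5]), 3.7)]
mat [(array([257., 155.]), array([ 401.5, -366.9]), array([ 70. , 174.5]), 3.5)]
[ 0.40098465 -0.36527161  0.23995729]
```

View pics/t2.png

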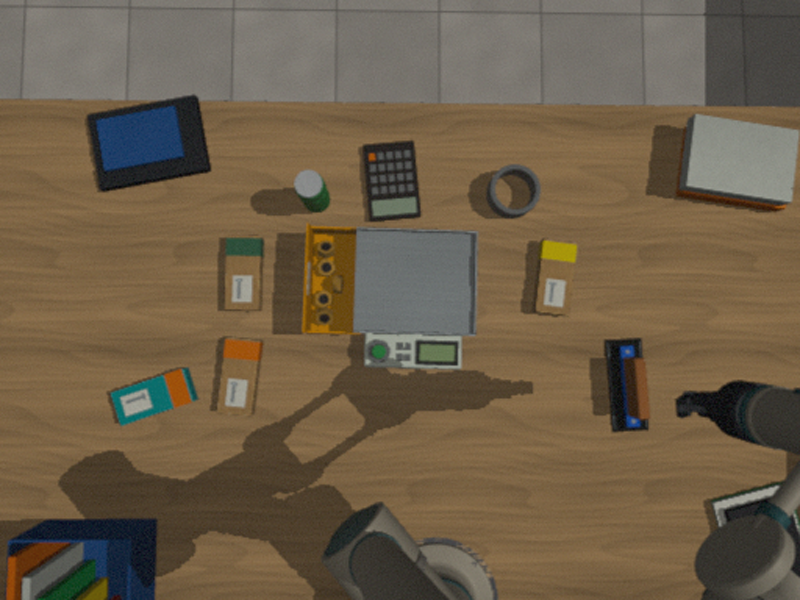

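The scraper is centred on the mat and all five nuts are in the bin at (325,247..318). Next is the zero key at (0.466, 0.106).

Request:
{"op": "drive_tool", "data": {"rows": [[[0,0,0],[0.8,6,0],0],[[0,0,0],[0.8,6,0],0],[[0,0,0],[0.8,6,0],0],[[0,0,0],[0.8,6,0],0],[[0,0,-0.03],[0.8,6,0],0],[[0,0,-0.03],[0.8,6,0],0],[[0,0,-0.03],[0.8,6,0],0],[[0,0,0],[0.9,5.1,0],0]]}}

```text
clock: 13.7
position: [0.4662, 0.1076, 0.2412]
ee_rot: [0.0, 1.0, -0.012, 0.0]
contact_force: [1.4, -0.7, 0.0]
width: 0.0003
gripper_force: 0.0
```

Request:
{"op": "drive_tool", "data": {"rows": [[[0,0,0],[0,0,-3],0],[[0,0,0],[0,0,-3],0],[[0,0,0],[0,0,-3],0],[[0,0,0],[0,0,0],0],[[0,0,0],[0,0,0],0]]}}

```text
clock: 14.32
position: [0.4671, 0.1053, 0.152]
ee_rot: [-0.0, 1.0, -0.013, 0.001]
contact_force: [0.4, 0.9, 0.6]
width: -0.0004
gripper_force: 0.0
```

Request:
{"op": "drive_tool", "data": {"rows": [[[0,0,0],[-0.1,0.05,-3.5],0],[[0,0,0],[0,0,-3],0],[[0,0,0],[0,0,0],0],[[0,0,0],[0,0,-1],0],[[0,0,0],[0,0,-0.4],0],[[0,0,0],[0,0,-0.3],0],[[0,0,0],[0,0,0],0]]}}

```text
clock: 15.2
position: [0.4661, 0.1059, 0.0698]
ee_rot: [-0.0, 1.0, -0.013, 0.001]
contact_force: [1.2, 0.0, 2.4]
width: -0.0
gripper_force: 1.3
```

Request:
{"op": "drive_tool", "data": {"rows": [[[0,0,0],[0,0,-0.2],0],[[0,0,0],[0,0,-0.2],0],[[0,0,0],[0,0,0],0]]}}

```text
clock: 15.58
position: [0.4662, 0.1059, 0.0668]
ee_rot: [0.0, 1.0, -0.013, 0.001]
contact_force: [-1.5, 0.0, 14.5]
width: -0.0001
gripper_force: 7.1
```

Key fully pressed (14.5 N at the stop). I'll lift and go to the green carton.

Request:
{"op": "drive_tool", "data": {"rows": [[[0,0,0],[0,0,5],0],[[0,0,0],[0,0,6],4],[[0,0,0],[2,4,6],8.5],[[0,0,0],[2,4.5,0],8.5],[[0,0,0],[2,4.5,0],8.5],[[0,0,0],[2,4.5,0],8.5],[[0,0,0],[2,4.5,0],8.5],[[0,0,0],[1,4,0],8.5]]}}

```text
clock: 16.58
position: [0.5722, 0.3607, 0.2241]
ee_rot: [0.0, 1.0, -0.013, -0.001]
contact_force: [-0.2, 0.4, 1.0]
width: 0.0852
gripper_force: 0.0
```

Request:
{"op": "drive_tool", "data": {"rows": [[[0,0,0],[0,0,0],8.5],[[0,0,0],[0,0,0],8.5],[[0,0,0],[0,0,0],8.5]]}}

```text
clock: 16.95
position: [0.5716, 0.358, 0.2253]
ee_rot: [0.0, 1.0, -0.013, -0.0]
contact_force: [-0.3, -0.0, -0.4]
width: 0.0853
gripper_force: 0.0
```

Run:
```python
from h import *
c=eyes.get_calibration('wrist');b=snap('wrist','w5.png')[:,:,::-1].copy();s=manip.get_state()
print(s['position'],s['ee_rot'],proj(c,(.605,.362,.028)))
a=snap('top','top2.png');c=eyes.get_calibration('top')
H,S,V=cv2.split(cv2.cvtColor(a[:,:,::-1].copy(),cv2.COLOR_BGR2HSV))
print('zero/greens',rect(c,(H>45)&(H<85)&(S>80),.062,10))
```

```text
[0.57173925 0.35803342 0.225565  ] [ 2.81632629e-04  9.99913572e-01 -1.31433727e-02 -1.47195827e-04] [249.18838278 137.12137151]
zero/greens [(array([ 45., 374.]), array([ 57.6, 638.8]), array([ 38.8, 114.5]), -52.0), (array([242., 224.]), array([466. , 107.3]), array([19.6, 22.5]), -89.9), (array([156., 158.]), array([653.3, 352.2]), array([28.6, 62.5]), -89.7), (array([203., 127.]), array([742.2, 216.8]), array([35.8, 51.3]), -49.2)]
```

View pics/w5.png

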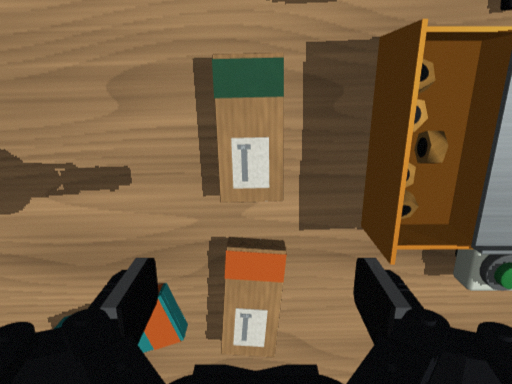

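The wrist view shows the green carton's top from (212,58) to (284,202). The orange-band carton at (255,300) is plain brown board; the turquoise look-alike is at (160,320), so the brown one is carton4.

```bash
cat >> h.py <<'E'
def quad(c,ps,z=.028):
    w=np.array([onz(c,p,z)[:2]*1000 for p in ps]);a=(w[0]+w[1])/2-(w[2]+w[3])/2
    print(np.round(w,1).tolist(),'ctr',np.round(w.mean(0),1),'L',round(np.hypot(*a),1),'W',np.round([np.hypot(*(w[0]-w[1])),np.hypot(*(w[2]-w[3]))],1),'yaw',round(np.degrees(np.arctan2(a[1],a[0])),1))
E
python3 - <<'E'
from h import *
c=eyes.get_calibration('wrist');print(ray(c,(0,0))[0])
quad(c,[(212,58),(284,57),(283,202),(219,203)])
quad(c,[(225,250),(286,250),(275,356),(222,353)])
b=cv2.imread('pics/w5.png');H,S,V=cv2.split(cv2.cvtColor(b,cv2.COLOR_BGR2HSV))
print('gband',rect(c,roi((H>60)&(H<95)&(S>80),200,30,300,120),.028))
print('oband',rect(c,roi((H<12)&(S>150),215,240,300,290),.028))
for n,q in (('g',(225,120,275,200)),('o',(225,300,275,355))): print('lab',n,rect(c,roi((S<60)&(V>130),*q),.028,200))
c=eyes.get_calibration('top');a=cv2.imread('pics/top2.png')
H,S,V=cv2.split(cv2.cvtColor(a,cv2.COLOR_BGR2HSV))
print('gt',rect(c,roi((H>60)&(H<95)&(S>80),140,145,175,170),.028),'lab',rect(c,roi((S<60)&(V>130),135,165,180,260),.028,30),rect(c,roi((S<60)&(V>130),335,150,380,210),.028,30))
E
```

```text
[0.64945726 0.35543348 0.35855456]
[[677.0, 393.5], [676.2, 328.7], [538.6, 329.8], [539.3, 395.2]] ctr [607.8 361.8] L 137.7 W [64.8 65.4] yaw -0.6
[[486.2, 391.8], [484.5, 326.7], [345.7, 339.6], [351.7, 402.4]] ctr [417.  365.1] L 137.2 W [65.2 63.1] yaw -4.9
gband [(array([247.,  77.]), array([659.6, 362.2]), array([33. , 63.5]), 89.7)]
oband [(array([255., 266.]), array([466. , 360.9]), array([34.2, 65.3]), 84.3)]
lab g [(array([250., 162.]), array([579.9, 362.2]), array([35.9, 50.8]), -0.3)]
lab o [(array([250., 327.]), array([386.8, 368.5]), array([36.2, 51.1]), -5.7)]
gt [(array([156., 158.]), array([659.6, 360.5]), array([26.6, 64.5]), -89.7)] lab [(array([152., 249.]), array([389.8, 368.7]), array([35.3, 46.9]), -5.2), (array([154., 190.]), array([567.2, 364.3]), array([17.5, 34.8]), -89.8)] [(array([355., 187.]), array([ 575.8, -223.1]), array([36.7, 50.3]), -6.7)]
```

Request:
{"op": "drive_tool", "data": {"rows": [[[0,0,0.015],[3.55,0.4,-4],8.5],[[0,0,0],[0,0,-5],8.5],[[0,0,0],[0,0,-5],8.5],[[0,0,0],[0,0,-4],8.5],[[0,0,0],[0,0,-1],8.5],[[0,0,0],[0,0,0],8.5]]}}

```text
clock: 17.8
position: [0.6079, 0.363, 0.0359]
ee_rot: [-0.0, 1.0, -0.005, 0.0]
contact_force: [0.1, -0.5, -0.1]
width: 0.0852
gripper_force: 0.0
```

Request:
{"op": "drive_tool", "data": {"rows": [[[0,0,0],[0,-0.1,-1.4],8.5],[[0,0,0],[0,0,-1],8.5],[[0,0,0],[0,0,0],8.5],[[0,0,0],[0,0,0],5.5],[[0,0,0],[0,0,0],5.5],[[0,0,0],[0,0,0],5.5],[[0,0,0],[0,0,0],5.5],[[0,0,0],[0,0,0],5.5]], "force": 60}}

```text
clock: 18.8
position: [0.6081, 0.3626, 0.0122]
ee_rot: [-0.0, 1.0, -0.005, 0.001]
contact_force: [1.8, 0.8, 5.1]
width: 0.063
gripper_force: 69.7
```

Request:
{"op": "drive_tool", "data": {"rows": [[[0,0,0],[0,0,4],5.5],[[0,0,0],[0,0,6],5.5],[[0,0,0],[0,-2,6],5.5],[[0,0,0],[-0.3,-5,0],5.5],[[0,0,-0.015],[-0.3,-6,0],5.5],[[0,0,0],[-0.3,-6,0],5.5],[[0,0,0],[-0.3,-6,0],5.5],[[0,0,0],[-0.3,-6,0],5.5]]}}

```text
clock: 19.8
position: [0.5911, 0.0505, 0.1692]
ee_rot: [0.0, 1.0, -0.013, -0.001]
contact_force: [1.5, -1.1, -3.2]
width: 0.0627
gripper_force: 68.7
```

Request:
{"op": "drive_tool", "data": {"rows": [[[0,0,0],[0,-1.2,0],5.5],[[0,0,0],[0,0,0],5.5],[[0,0,0],[0,0,0],5.5]]}}

```text
clock: 20.18
position: [0.5923, 0.0419, 0.1701]
ee_rot: [-0.0, 1.0, -0.012, -0.001]
contact_force: [0.4, 0.2, -3.4]
width: 0.0626
gripper_force: 68.7
```

Request:
{"op": "drive_tool", "data": {"rows": [[[0,0,0],[0,-0.1,-4],5.5],[[0,0,0],[0,0,-3],5.5],[[0,0,0],[0,0,-1.3],5.5],[[0,0,0],[0,0,-0.5],5.5],[[0,0,0],[0,0,-0.3],5.5],[[0,0,0],[0,0,-0.2],5.5],[[0,0,0],[0,0,0],5.5],[[0,0,0],[0,0,0],5.5]]}}

```text
clock: 21.18
position: [0.5928, 0.0394, 0.0781]
ee_rot: [0.0, 1.0, -0.013, 0.0]
contact_force: [0.8, -0.2, -3.3]
width: 0.063
gripper_force: 68.7
```

Request:
{"op": "drive_tool", "data": {"rows": [[[0,0,0],[0,0.1,-0.1],5.5],[[0,0,0],[0,0,-0.1],5.5],[[0,0,0],[0,0,0],5.5],[[0,0,0],[0,0,0],5.5]]}}

```text
clock: 21.68
position: [0.5928, 0.0402, 0.0771]
ee_rot: [0.0, 1.0, -0.013, 0.001]
contact_force: [-2.6, -1.5, 6.7]
width: 0.0624
gripper_force: 69.7
```

Request:
{"op": "drive_tool", "data": {"rows": [[[0,0,0],[0,0,0],7],[[0,0,0],[0,0,0],8.5],[[0,0,0],[0,0,0],8.5],[[0,0,0],[0,0,0],8.5],[[0,0,0],[0,0,4],8.5],[[0,0,0],[0,0,6],8.5],[[0,0,-0.035],[-2,4,4],8.5],[[0,0,-0.035],[-3,5,0],8.5]]}}

```text
clock: 22.68
position: [0.5453, 0.131, 0.2196]
ee_rot: [-0.001, 0.999, -0.049, 0.005]
contact_force: [0.4, 0.9, -0.2]
width: 0.0849
gripper_force: 0.0
```

Request:
{"op": "drive_tool", "data": {"rows": [[[0,0,0],[-3,5,0],8.5],[[0,0,0],[-3,5,0],8.5],[[0,0,0],[-3,5,0],8.5],[[0,0,0],[-3,5,0],8.5],[[0,0,0],[-0.8,3.6,0],8.5],[[0,0,0],[0,0,0],8.5],[[0,0,0],[0,0,0],8.5]]}}

```text
clock: 23.55
position: [0.4145, 0.366, 0.2154]
ee_rot: [0.001, 0.999, -0.047, -0.0]
contact_force: [0.4, -0.5, 0.3]
width: 0.0852
gripper_force: 0.0
```

```bash
cat > look.py <<'E'
from h import *
s=manip.get_state();print(s['position'],s['ee_rot'],s['clock'])
a=snap('top','topn.png');c=eyes.get_calibration('top');H,S,V=cv2.split(cv2.cvtColor(a[:,:,::-1].copy(),cv2.COLOR_BGR2HSV))
for n,z,q in (('o',.028,(125,195,185,280)),('y',.028,(320,140,400,215)),('pan',.093,(225,145,307,214))):
    print(n,'lab',rect(c,roi((S<60)&(V>130),*q),z,30))
print('g',rect(c,roi((H>60)&(H<95)&(S>80),225,145,307,214),.093),'o',rect(c,roi((H>5)&(H<14)&(S>190),125,195,185,280),.028),'y',rect(c,roi((H>24)&(H<33)&(S>170),320,140,400,215),.028))
c=eyes.get_calibration('wrist');b=snap('wrist','wn.png')[:,:,::-1].copy();H,S,V=cv2.split(cv2.cvtColor(b,cv2.COLOR_BGR2HSV))
print('wrist lab',rect(c,(S<60)&(V>130),.028,300),'o',rect(c,(H<12)&(S>150),.028,300),'y',rect(c,(H>22)&(H<33)&(S>170),.028,300))
E
python3 look.py
```

```text
[0.41447051 0.36597035 0.21542737] [ 5.85567676e-04  9.98876271e-01 -4.73902769e-02 -1.18983785e-04] 23.55
o lab []
y lab [(array([355., 187.]), array([ 575.8, -223.2]), array([37.3, 49.8]), -7.9)]
pan lab [(array([266., 188.]), array([565.9,  39.9]), array([35.9, 47. ]), 0.1)]
g [(array([266., 160.]), array([645. ,  39.9]), array([27.9, 58.3]), -89.7)] o [] y [(array([357., 160.]), array([ 654.7, -230.8]), array([33.2, 68.8]), 82.7)]
wrist lab [(array([ 76., 232.]), array([369.7, 551.7]), array([36.5, 50.3]), -70.9), (array([254., 200.]), array([387.4, 368.5]), array([36.2, 49.9]), -5.5)] o [(array([144., 200.]), array([396.2, 476.4]), array([35.4, 66.7]), 18.0), (array([254., 118.]), array([466.4, 360.6]), array([34.1, 65.5]), 84.5)] y []
```

Request:
{"op": "drive_tool", "data": {"rows": [[[0,0,0],[0.1,0,-5],8.5],[[0,0,0],[0,0,-5],8.5],[[0,0,0],[0,0,-5],8.5],[[0,0,0],[0,0,-2.5],8.5],[[0,0,0],[0,0,-1],8.5],[[0,0,0],[0,0,0],8.5],[[0,0,0],[0,0,0],8.5]]}}

```text
clock: 24.52
position: [0.4166, 0.3669, 0.032]
ee_rot: [-0.001, 0.999, -0.048, 0.001]
contact_force: [0.7, -0.5, 1.2]
width: 0.0851
gripper_force: 0.0
```

Request:
{"op": "drive_tool", "data": {"rows": [[[0,0,0],[-0.1,0,-1.2],8.5],[[0,0,0],[0,0,-0.8],8.5],[[0,0,0],[0,0,0],8.5],[[0,0,0],[0,0,0],5.5],[[0,0,0],[0,0,0],5.5],[[0,0,0],[0,0,0],5.5],[[0,0,0],[0,0,0],5.5],[[0,0,0],[0,0,0],5.5]], "force": 60}}

```text
clock: 25.52
position: [0.4148, 0.3666, 0.0111]
ee_rot: [-0.0, 0.999, -0.048, 0.0]
contact_force: [0.2, 0.1, 5.5]
width: 0.0629
gripper_force: 68.8
```

Request:
{"op": "drive_tool", "data": {"rows": [[[0,0,0],[0,0,5],5.5],[[0,0,0],[0,0,6],5.5],[[0,0,0],[0,0,6],5.5],[[0,0,0],[2.5,-4,3],5.5],[[0,0,0.035],[3,-5,0],5.5],[[0,0,0.035],[3,-5,0],5.5],[[0,0,0],[3,-5,0],5.5],[[0,0,0],[3,-5,0],5.5]]}}

```text
clock: 26.52
position: [0.5595, 0.1248, 0.2093]
ee_rot: [-0.0, 1.0, -0.013, -0.001]
contact_force: [0.8, 1.0, -3.6]
width: 0.0628
gripper_force: 69.3
```

Request:
{"op": "drive_tool", "data": {"rows": [[[0,0,0],[3,-5,0],5.5],[[0,0,0],[0.3,-3.7,0],5.5],[[0,0,0],[0,0,0],5.5],[[0,0,0],[0,0,0],5.5],[[0,0,0],[0,0,0],5.5]]}}

```text
clock: 27.15
position: [0.592, 0.0406, 0.2102]
ee_rot: [-0.0, 1.0, -0.012, -0.001]
contact_force: [0.1, 0.2, -3.1]
width: 0.0627
gripper_force: 69.2
```

Request:
{"op": "drive_tool", "data": {"rows": [[[0,0,0],[0,0,-4],5.5],[[0,0,0],[0,0,-4],5.5],[[0,0,0],[0,0,-1.5],5.5],[[0,0,0],[0,0,-0.5],5.5],[[0,0,0],[0,0,0],5.5],[[0,0,0],[0,0,0],5.5]]}}

```text
clock: 27.9
position: [0.5936, 0.0395, 0.1122]
ee_rot: [0.0, 1.0, -0.013, 0.002]
contact_force: [-0.0, -0.6, -3.7]
width: 0.0628
gripper_force: 69.0
```

Request:
{"op": "drive_tool", "data": {"rows": [[[0,0,0],[-0.1,0.05,-0.4],5.5],[[0,0,0],[0,0,-0.2],5.5],[[0,0,0],[0,0,-0.2],5.5],[[0,0,0],[0,0,0],5.5],[[0,0,0],[0,0,0],5.5]]}}

```text
clock: 28.52
position: [0.5914, 0.04, 0.1041]
ee_rot: [0.0, 1.0, -0.013, 0.0]
contact_force: [-2.6, 0.3, 4.9]
width: 0.0628
gripper_force: 70.2
```

Request:
{"op": "drive_tool", "data": {"rows": [[[0,0,0],[0,0,0],7],[[0,0,0],[0,0,0],8.5],[[0,0,0],[0,0,0],8.5],[[0,0,0],[0,0,0],8.5],[[0,0,0],[0,0,4],8.5],[[0,0,0],[0,0,6],8.5],[[0,0,-0.035],[0,-3,2],8.5],[[0,0,-0.035],[0,-5,0],8.5]]}}

```text
clock: 29.52
position: [0.5931, -0.0398, 0.2255]
ee_rot: [0.0, 0.999, -0.047, 0.003]
contact_force: [0.5, 0.0, -0.2]
width: 0.0852
gripper_force: 0.0
```

Request:
{"op": "drive_tool", "data": {"rows": [[[0,0,-0.035],[0.4,-5,0],8.5],[[0,0,0],[0.4,-5,0],8.5],[[0,0,0],[0.4,-5,0],8.5],[[0,0,0],[0,-3.5,0],8.5],[[0,0,0],[0,0,0],8.5],[[0,0,0],[0,0,0],8.5]]}}

```text
clock: 30.28
position: [0.6033, -0.2244, 0.2224]
ee_rot: [-0.001, 0.998, -0.065, -0.0]
contact_force: [-0.4, 0.5, -0.6]
width: 0.0853
gripper_force: 0.0
```

```bash
python3 look.py
python3 - <<'E'
from h import *
c=eyes.get_calibration('top');a=cv2.imread('pics/topn.png');H,S,V=cv2.split(cv2.cvtColor(a,cv2.COLOR_BGR2HSV))
print('stack top',rect(c,roi((S<60)&(V>130),225,145,307,214),.121,30),rect(c,roi((H>4)&(H<14)&(S>180),229,145,307,214),.121,30))
E
```

```text
[ 0.60330886 -0.22443907  0.22236706] [-5.19290849e-04  9.97873080e-01 -6.51838451e-02 -3.35794111e-04] 30.275
o lab []
y lab [(array([355., 187.]), array([ 575.6, -222.9]), array([37.1, 49.9]), -6.9)]
pan lab [(array([267., 194.]), array([552.1,  39.9]), array([19.3, 35.9]), -89.8)]
g [] o [] y [(array([351., 159.]), array([ 656.2, -217. ]), array([32.9, 43.2]), 80.8)]
wrist lab [(array([258., 198.]), array([ 575. , -223.7]), array([36.2, 49.8]), -7.4)] o [] y [(array([258., 118.]), array([ 653. , -233.5]), array([33.1, 64.9]), 82.6)]
stack top [(array([267., 194.]), array([550.7,  41.4]), array([18.8, 34.9]), -89.8)] []
```

Request:
{"op": "drive_tool", "data": {"rows": [[[0,0,0],[-0.1,-0.25,-5],8.5],[[0,0,0],[0,0,-5],8.5],[[0,0,0],[0,0,-5],8.5],[[0,0,0],[0,0,-2.5],8.5],[[0,0,0],[0,0,-1],8.5],[[0,0,0],[0,0,0],8.5],[[0,0,0],[0,0,0],8.5]]}}

```text
clock: 31.25
position: [0.6037, -0.2277, 0.0393]
ee_rot: [0.001, 0.998, -0.065, 0.001]
contact_force: [-0.2, 0.9, -0.8]
width: 0.0847
gripper_force: 0.0
```

Request:
{"op": "drive_tool", "data": {"rows": [[[0,0,0],[-0.1,0,-1.8],8.5],[[0,0,0],[0,0,-0.9],8.5],[[0,0,0],[0,0,0],8.5],[[0,0,0],[0,0,0],5.5],[[0,0,0],[0,0,0],5.5],[[0,0,0],[0,0,0],5.5],[[0,0,0],[0,0,0],5.5],[[0,0,0],[0,0,0],5.5]], "force": 60}}

```text
clock: 32.25
position: [0.6023, -0.2277, 0.0119]
ee_rot: [0.0, 0.998, -0.065, 0.001]
contact_force: [-0.8, 0.9, 6.1]
width: 0.0629
gripper_force: 69.6
```

Request:
{"op": "drive_tool", "data": {"rows": [[[0,0,0],[0,0,5],5.5],[[0,0,0],[0,0,6],5.5],[[0,0,0],[0,0,6],5.5],[[0,0,0],[0,3,5],5.5],[[0,0,0.035],[-0.5,5,0],5.5],[[0,0,0.035],[-0.5,5,0],5.5],[[0,0,0.034],[0,5,0],5.5],[[0,0,0],[0,5,0],5.5]]}}

```text
clock: 33.25
position: [0.5906, 0.0039, 0.2296]
ee_rot: [0.0, 1.0, -0.013, -0.001]
contact_force: [-0.3, 0.9, -3.0]
width: 0.0629
gripper_force: 68.8
```

Request:
{"op": "drive_tool", "data": {"rows": [[[0,0,0],[0,3.8,0],5.5],[[0,0,0],[0,0,0],5.5],[[0,0,0],[0,0,0],5.5],[[0,0,0],[0,0,0],5.5]]}}

```text
clock: 33.75
position: [0.5914, 0.0394, 0.2302]
ee_rot: [0.0, 1.0, -0.014, -0.0]
contact_force: [0.5, -0.0, -3.6]
width: 0.0625
gripper_force: 68.8
```

Run:
```python
from h import *
b=snap('side','s3.png');cv2.imwrite('pics/s3c.png',cv2.resize(b[130:270,180:340,::-1],None,fx=4,fy=4,interpolation=cv2.INTER_CUBIC))
```

```text
(no output)
```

View pics/s3c.png

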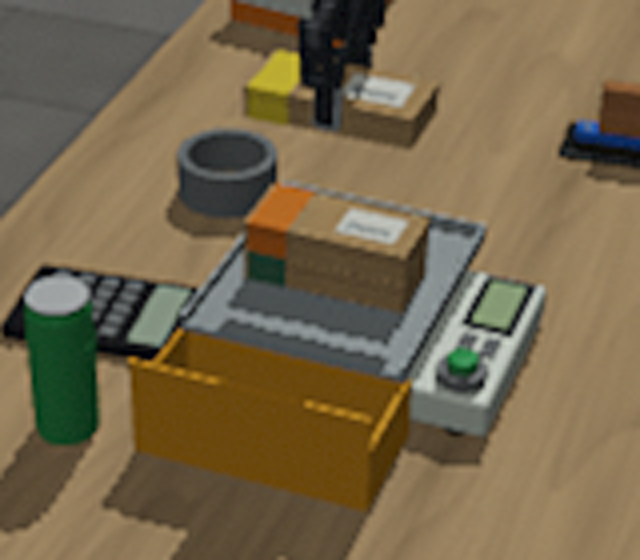

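The first two cartons are flush in the middle of the pan, and the yellow one hangs above them. Lowering it now.

Request:
{"op": "drive_tool", "data": {"rows": [[[0,0,0],[0,0,-4],5.5],[[0,0,0],[0,0,-3],5.5],[[0,0,0],[0,0,-1.5],5.5],[[0,0,0],[0,0,-0.4],5.5],[[0,0,0],[0,0,0],5.5],[[0,0,0],[0,0,0],5.5]]}}

```text
clock: 34.55
position: [0.5925, 0.0404, 0.1429]
ee_rot: [0.0, 1.0, -0.013, 0.001]
contact_force: [-0.4, -0.5, -4.8]
width: 0.0627
gripper_force: 68.7
```

Request:
{"op": "drive_tool", "data": {"rows": [[[0,0,0],[0,0,-0.4],5.5],[[0,0,0],[0,0,-0.3],5.5],[[0,0,0],[0,0,-0.2],5.5],[[0,0,0],[0,0,-0.1],5.5],[[0,0,0],[0,0,0],5.5],[[0,0,0],[0,0,0],5.5]]}}

```text
clock: 35.3
position: [0.5913, 0.0405, 0.1329]
ee_rot: [0.0, 1.0, -0.013, 0.0]
contact_force: [-4.0, 0.2, 5.5]
width: 0.0627
gripper_force: 69.9
```

Request:
{"op": "drive_tool", "data": {"rows": [[[0,0,0],[0,0,0],7],[[0,0,0],[0,0,0],8.5],[[0,0,0],[0,0,0],8.5],[[0,0,0],[0,0,0],8.5],[[0,0,0],[0,0,4],8.5],[[0,0,0],[0,0,5],8.5],[[0,0,0],[-2,-4,2],8.5],[[0,0,0],[-4,-5,0],8.5]]}}

```text
clock: 36.3
position: [0.5344, -0.0493, 0.2438]
ee_rot: [0.001, 1.0, -0.012, 0.003]
contact_force: [0.9, -2.0, -0.4]
width: 0.0851
gripper_force: 0.0
```

Request:
{"op": "drive_tool", "data": {"rows": [[[0,0,0],[-5,-5,0],8.5],[[0,0,0],[-5,-5,0],8.5],[[0,0,0],[0,-4,0],8.5],[[0,0,0],[0,0,0],8.5],[[0,0,0],[0,0,0],8.5],[[0,0,0],[0,0,0],8.5]]}}

```text
clock: 37.05
position: [0.4443, -0.1757, 0.2415]
ee_rot: [-0.0, 1.0, -0.012, -0.0]
contact_force: [-1.2, -0.3, 0.8]
width: 0.0845
gripper_force: 0.0
```

Run:
```python
from h import *
b=snap('side','s4.png')[:,:,::-1];a=snap('top','top4.png')[:,:,::-1]
x=cv2.resize(b[130:260,180:310],(520,520),interpolation=cv2.INTER_CUBIC)
cv2.imwrite('pics/fin.png',np.hstack([x[:, :400],cv2.resize(a[135:225,175:245+0],(400,520),interpolation=cv2.INTER_CUBIC)*0+cv2.resize(a[130:230,190:310],(400,520),interpolation=cv2.INTER_CUBIC)]))
print(manip.get_state()['position'])
c=eyes.get_calibration('top');H,S,V=cv2.split(cv2.cvtColor(a.copy(),cv2.COLOR_BGR2HSV))
print(rect(c,roi((S<60)&(V>130),240,145,300,214),.149,30),rect(c,roi((H>22)&(H<33)&(S>170),235,145,307,214),.149,30))
print('grip',rect(c,roi((H<14)&(S>120),380,200,430,290),.068,60))
```

```text
[ 0.44431582 -0.17576506  0.24159751]
[(array([267., 188.]), array([565. ,  41.6]), array([36.5, 49.6]), -0.0)] [(array([268., 158.]), array([643.7,  40.3]), array([34.3, 60.4]), -89.9)]
grip []
```

View pics/fin.png

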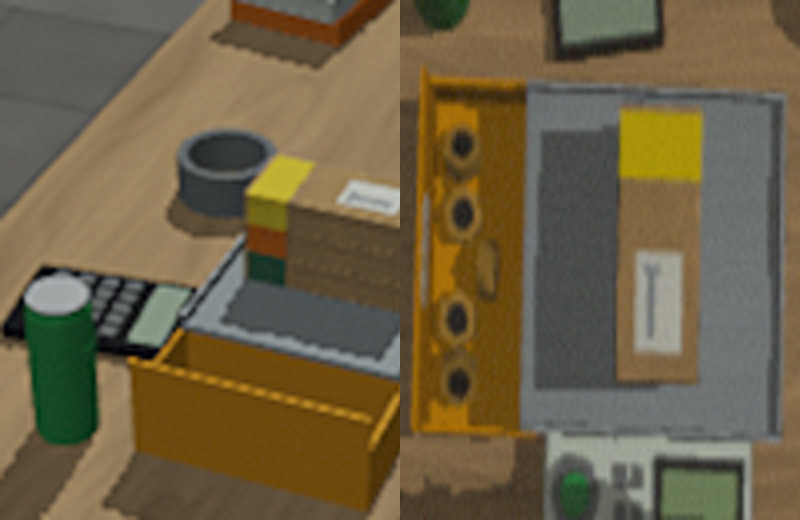

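The three cartons are stacked flush in the middle of the pan, the nuts are in the bin, and the robot is clear of everything.

```bash
python3 -c "
from rig import job;print(job.sign_off())"
```

```text
the job is handed in; nothing more can be done
None
```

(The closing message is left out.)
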